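Slide a bearing block through the go/no-go height gate to the accept field

TASK

The no-go check of this bearing block is done. Lift the red-ended no-go bar up and off the two hooks of the height gate and lay it in the pair of vee blocks on the steel riser; then slide the bearing block along the granite, in under the gate's fixed go bar and out at its far side, on to the field with green corner marks, so that it stands lengthwise inside the marks. The block's ground underside must stay flat on the granite all the way, so never lift or tip it; do not drop the bar, and leave the reference sphere and the other loose things where they stand.

Things in the scene. Friction and masses are not known exactly. Their poses are not given: they have to be found in the camera images.
- bearing_block: Aluminium bearing block, 46 (its x) x 120 (its y) x 70 mm high, 0.6 to 1 kg. Origin: centre of underside; y: long axis, within 0.45 rad of the gate's y. Lugs at both ends, |y| 24 to 60 mm, flat sides 46 mm apart, 46 mm high: grip these from above across x, at y = +-42. Round crown between them, 70 mm high. Starts in the field with yellow corner marks on the gate's +y side.
- nogo_bar: No-go bar: round steel bar, 14 mm diameter, 190 mm long, red ends (last 10 mm, 17 mm diameter). Origin: its middle, on the axis; x runs along the bar (it may be rolled about x). Starts hanging across the lane in the gate's two hooks, axis 71 mm above the granite. Grip it at its middle.
- gate: Height gate, fixed. Origin: on the granite below the middle of the go bar; x along the go bar, y along the lane, +y to the entry side with the hooks; the work passes towards -y. Pillars |x| 69 to 87 mm, |y| to 14; feet |x| 64 to 98, y -27 to 39, 12 mm high; the lane is 128 mm wide between the feet. Nothing on it is higher than 94 mm.
- go_bar (a point): Middle of the underside of the gate's fixed go bar, 74 mm above the granite. Axes as the gate's. The bar spans the lane between the green end caps, 16 mm deep in y, top at 90 mm.
- hooks (a point): Middle between the seats of the gate's two upturned hooks (8 mm round bar, at the gate's x = +-78 mm, y = 60), at the height of the hung no-go bar's axis, 71 mm. The hooks reach from the pillars to tips at y = 77, 82 mm high; seat 64 mm high. Lift the bar at least 20 mm to clear the tips.
- bar_rest: Rest for the no-go bar, fixed: dark steel riser, 140 (x) x 60 (y) x 40 mm high, with two vee blocks (each 32 in x, 50 in y, tops at 78 mm) centred at x = +-45 mm, 58 mm free between them. Origin: centre of the riser's underside; x runs along both 90 degree vee grooves. A bar seated in the vees has its axis at y = 0, 69 mm above the granite.
- accept_field: Accept field: four green corner marks of tape on the granite, no thickness to speak of; inside 70 (x) x 144 mm (y). Origin: its centre; y is its long axis.
- reject_field: Reject field: the same with red corner marks; holds the rejected electrode.
- reference_sphere: Bystander: white ceramic reference sphere on a stem; black round foot 52 mm across and 14 mm high, stem 16 mm, ball 26 mm centred at height 66, top at 79. Origin: centre of its underside.
- rejected_electrode: Bystander: rejected electrode on its steel pallet, 52 x 52 mm, 71 high; it stands in the red field. Origin: centre of its underside.
- resin_offcut: Bystander: orange resin offcut, 26 (x) x 60 (y) x 30 mm high, near the front edge of the table. Origin: centre of its underside.
- stylus_tin: Bystander: flat grey stylus case, 57 (x) x 91 (y) x 19 mm high. Origin: centre of its underside.
- thermometer: Bystander: small black digital thermometer, 28 (x) x 56 (y) x 32 mm high. Origin: centre of its underside.
- ring_gauge: Bystander: steel setting ring, 72 mm across, 22 high, lying on the fixture plate at the back. Origin: centre of its underside.

How it is judged:
By the outcome, as a careful person would: the job done as asked, in the order asked, and still so for the second after the job is handed in, with the robot touching nothing.
It also fails if it takes over 59 s, if anything falls off the work surface, if the arm or the gripper's body presses on something with over 40 N, if the wrist force passes 120 N, or if a joint passes its speed limit or range.

ROBOT

A 6-joint arm with a two-finger parallel gripper is mounted at the origin on a cart in front of the work surface, level with it; the furniture and walls round the work are solid. World frame = base frame: x ahead of the robot, y to its left, z up, the work surface at z = 0. Lengths are in m, angles in rad, forces in N, time in s.
With the tool pointing down it reaches from about 0.25 to 0.8 m from the base axis. Payload 8.5 kg.
Tool frame: the origin (TCP) lies midway between the tips of the shut fingers; the grasp point (between the pads) lies r.tcp_to_grasp behind it (r.tcp_to_grasp is the distance from the TCP to the grasp point, in m); z points along the fingers, y is the line along which they close (so a half turn about z gives the same grasp; the last joint's range is limited). The gripper opens to 85 mm and grips with 20 to 120 N. Pads are 22 mm wide; open, the fingers measure 114 mm over their backs; the gripper's body (76 mm by 85 mm) begins 54 mm behind the grasp point. The pads swing forward as they close: fully open they stand 13 mm farther back than shut.
Start: joints at [-1.276, 0.238, -0.013, 1.319, 0, 1.571], TCP at [0.153, -0.502, 0.231] pointing down, gripper open.
Joint ranges: [-2.66, 2.66], [-1.03, 1.9], [-1.14, 1.46], [-1.82, 2.27], [-1.45, 1.34], [-3.14, 3.14]. Speed limits (rad/s): [2.22, 2.22, 2.79, 3.14, 3.14, 3.14].

INTERFACE

Orientations are given as a unit quaternion [w, x, y, z].
In Python, from cell import r gives the robot as it stands. The module is installed in compiled form; this text tells all that it offers.
- The arm moves only by the shell command python3 -m creep 'ROWS'. ROWS is JSON, a list of rows, each a list of 3 entries, a list of its own where there are three numbers: the shift along the tool's x, y, z in units of 0.15 m (1.0 is 0.15 m), then the turn, a rotation vector about the tool's x, y, z in units of 0.5 rad (1.0 is 0.5 rad), then the closure, from -1 (fully open) to 1 (shut). In form: [[[dx, dy, dz], [wx, wy, wz], gripper], ...]. A call has 1 to 5 rows; each row is the pose to reach, as a shift and turn from the pose commanded when the call began, along the tool's axes at that moment; what a row does not reach only later rows make up. A row lasts 1/8 s, in which the tool goes at most 62.5 mm and 10.7 degrees, less where a joint would pass 70% of its speed; a pose out of reach is approached as far as the arm can. A call with a number of a shift or a turn outside -1 to 1 is refused whole. A call with a gripper value outside its range is refused whole. The fingers move at their own pace and stop on an object; the grip force is fixed at half the most. Time passes only in rows, so rows that repeat a pose let the fingers close. It gives the time, the measured TCP pose, the force, the opening and the grip force at its end, in the units of the state.
- r.get_state(): the state, without advancing time (a new reading comes with each control period).
- r.get_image(name): name is "scene" or "top" or "wrist"; returns a dict with "pixels" (420x560x3 uint8, red, green, blue), "fovy" (degrees; the focal length in pixels is half the picture's height over the tangent of half this angle, whatever the lens; pixels are square), "cx", "cy" (the principal point, pixels), "eye" and "orientation" of the camera in the world. Camera axes: x right, y up, looking along -z (the intrinsics and any distortion apply to the point x, -y, -z); pixel columns grow to the right and rows downward; lengths in m; the calibration is good to about 2 mm. A picture is of the moment at which its call begins. There is no depth.
- r.close_job(): hands the job in; it is judged then, once.
The state is a dict: "time_s": time; "q": joint angles; "qd": joint speeds; "tau": joint torques, N m; "tool_pos": TCP position; "tcp_rot": TCP orientation; "contact_force": force on the tool from outside, world axes, zero at the start; "ft_torque": the same for the moment, N m; "width": finger opening in m; "grip_force": force on a finger pad.
Only numpy, scipy, OpenCV 4.12 (cv2) and the standard library are available. Lean on these libraries where they do the work, as an engineer would, in place of code of your own. Each camera call takes 0.05 s, during which the arm holds its last target. There are 200 camera calls.

## Working session

There is one attempt and no reset: what is moved stays moved. The work goes in short steps, Python scripts to look and compute and a shell command to move; the robot and the scene stay as the last step left them, time stands still between calls to the robot, and variables do not carry over. Pictures are saved under pics/ and viewed, at most 10 in all, crops included, and the job is handed in when it is done.

```bash
mkdir -p pics; cat > h.py <<'E'
import numpy as np, cv2
from cell import r
from scipy.spatial.transform import Rotation as R
def rot(q): return R.from_quat([q[1],q[2],q[3],q[0]])
def snap(name,out):
    im=r.get_image(name); p=np.ascontiguousarray(im["pixels"][:,:,::-1]); cv2.imwrite(out,p); 
    np.save(out[:-4]+'.npy',{k:im[k] for k in im if k!='pixels'},allow_pickle=True); return im
def load(out): return np.load(out,allow_pickle=True).item()
def ray(im,u,v,z):
    f=210/np.tan(np.radians(im["fovy"])/2)
    d=rot(im["orientation"]).apply([(u-im["cx"])/f,-(v-im["cy"])/f,-1])
    e=np.array(im["eye"]); return e+d*(z-e[2])/d[2]
def proj(im,P):
    f=210/np.tan(np.radians(im["fovy"])/2)
    c=rot(im["orientation"]).inv().apply(np.array(P)-im["eye"])
    return np.c_[im["cx"]-f*c[:,0]/c[:,2], im["cy"]+f*c[:,1]/c[:,2]]
E
python3 - <<'E'
from h import *
for n in("top","scene"):
    im=snap(n,f"pics/{n}0.png"); print({k:im[k] for k in im if k!='pixels'})
print(r.get_state(), r.tcp_to_grasp)
E
```

```text
{'fovy': 51.28616650779383, 'cx': 275.305958327576, 'cy': 206.25751972318832, 'eye': array([ 0.47550317, -0.05900314,  1.11449285]), 'orientation': array([ 0.70706094,  0.03055663, -0.03236293, -0.7057505 ])}
{'fovy': 51.10875311559299, 'cx': 279.45448170481643, 'cy': 209.39956070476075, 'eye': array([-0.07523477,  0.49543583,  0.93033727]), 'orientation': array([-0.37277039, -0.15862141,  0.35674293,  0.8417933 ])}
{'time_s': 0.1, 'q': array([-1.27602195e+00,  2.38730907e-01, -1.41576339e-02,  1.31920310e+00,
       -3.33042064e-05,  1.57079358e+00]), 'qd': array([ 0.0004885 , -0.00213159,  0.00186912,  0.00063796,  0.00065305,
        0.00055262]), 'tau': array([-3.20375398e-05, -5.39719141e+01,  3.47000277e+01,  1.33671187e-02,
       -6.22543007e-05, -1.68162461e-05]), 'tool_pos': array([ 0.15240816, -0.50200565,  0.2307414 ]), 'tcp_rot': array([-6.38187702e-04,  9.89157745e-01,  1.46855492e-01, -1.11581471e-04]), 'contact_force': array([ 0.63153526,  0.41100973, -0.37228749]), 'ft_torque': array([-0.02038277, -0.03526366,  0.03454479]), 'grip_force': 0.0, 'width': 0.08532862150059306} 0.0187
```

View pics/top0.png

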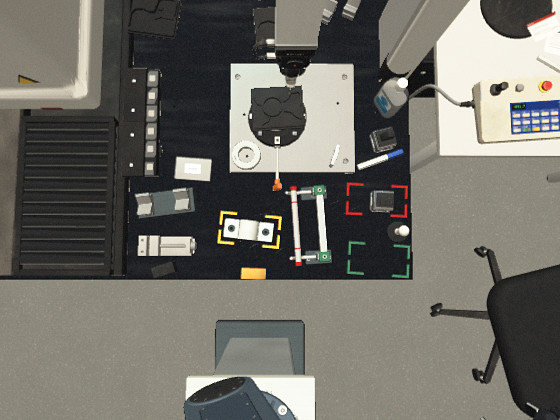

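View pics/scene0.png

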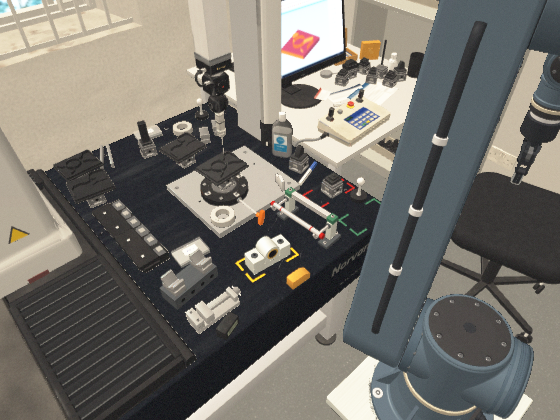

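Top view: the rest is at about (165,203), the block at (250,230) in the yellow marks, and the gate at (310,225) with the hung bar running (295,190)–(299,264). The green field is at (379,260) and the sphere at (400,231). I'll zoom in for precise points.

```bash
python3 - <<'E'
import cv2
p=cv2.imread('pics/top0.png')
cv2.imwrite('pics/c1.png',cv2.resize(p[180:280,130:270],None,fx=5.7,fy=5.7,interpolation=cv2.INTER_CUBIC))
cv2.imwrite('pics/c2.png',cv2.resize(p[180:280,280:420],None,fx=5.7,fy=5.7,interpolation=cv2.INTER_CUBIC))
E
```

```text
(no output)
```

View pics/c1.png

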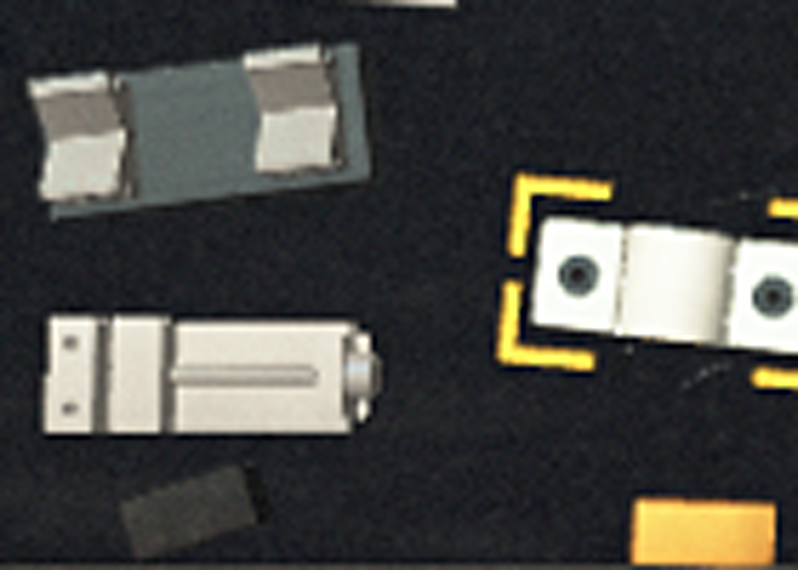

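View pics/c2.png

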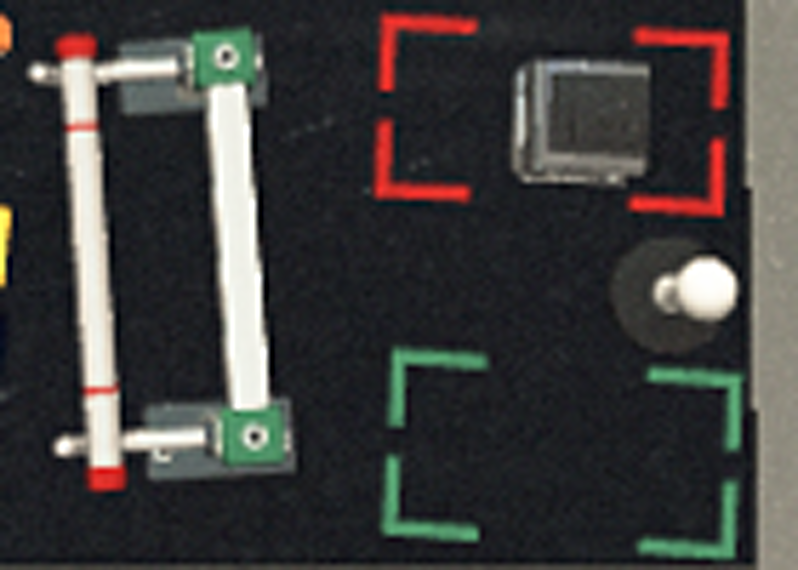

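c1: vee valley line runs (47,140)→(335,102), lug holes at (578,275) and (772,297). c2: gate cap screws at (225,57) and (255,436), bar ends at (77,47) and (106,479), green corners at (397,357), (387,530), (737,380), (730,550).

```bash
cat > m.py <<'E'
from h import *
im=load('pics/top0.npy')
def P(c,u,v,z): return ray(im,130+150*c+(u+.5)/5.7-.5,180+(v+.5)/5.7-.5,z)[:2]
def rep(n,a,b):
    d=b-a; print(n,((a+b)/2).round(4),'len',np.linalg.norm(d).round(4),'ang',np.degrees(np.arctan2(d[1],d[0])).round(2))
rep('gate x',P(1,255,436,.093),P(1,225,57,.093))
rep('bar',P(1,106,479,.078),P(1,77,47,.078))
rep('block y',P(0,772,297,.046),P(0,578,275,.046))
g=[P(1,*c,0) for c in((397,357),(387,530),(737,380),(730,550))]
rep('field y',(g[2]+g[3])/2,(g[0]+g[1])/2); rep('fieldx',(g[1]+g[3])/2,(g[0]+g[2])/2)
rep('vee x',P(0,335,102,.059),P(0,47,140,.059))
rep('riser end',P(0,370,180,.04),P(0,358,44,.04))
rep('riser front',P(0,370,180,.04),P(0,52,216,.04))
print('sphere ball',P(1,707,288,.066),'foot',P(1,668,296,.007),'edge',P(1,400,560,0))
E
python3 m.py
python3 - <<'E'
import sys; sys.path.insert(0,'.')
from h import *
im=load('pics/scene0.npy')
print('field TCP',r.get_state()['tcp_rot'])
E
```

```text
gate x [ 0.5285 -0.17  ] len 0.1559 ang 4.09
bar [ 0.5225 -0.1098] len 0.18 ang 3.7
block y [0.5132 0.0049] len 0.0836 ang 83.64
field y [ 0.4408 -0.3228] len 0.1519 ang 86.51
fieldx [ 0.4408 -0.3228] len 0.0759 ang -3.95
vee x [0.5824 0.2103] len 0.1231 ang 97.7
riser end [0.5885 0.1404] len 0.0595 ang 6.06
riser front [0.551  0.2057] len 0.1377 ang 96.6
sphere ball [ 0.51228781 -0.36921524] foot [ 0.5107774  -0.36925723] edge [ 0.39410361 -0.24986943]
field TCP [-6.38187702e-04  9.89157745e-01  1.46855492e-01 -1.11581471e-04]
```

```bash
cat > go.py <<'E'
import sys
from h import *
# usage: go.py x y z yawdeg(tool x) -> total shift in current tool axes (units) and turn (units)
x,y,z,psi=map(float,sys.argv[1:5]); s=r.get_state(); T=rot(s["tcp_rot"])
c,si=np.cos(np.radians(psi)),np.sin(np.radians(psi))
G=R.from_matrix(np.array([[c,si,0],[si,-c,0],[0,0,-1]]))
print('shift',(T.inv().apply(np.array([x,y,z])-s["tool_pos"])/.15).round(3),'turn',((T.inv()*G).as_rotvec()/.5).round(3),'t',round(s["time_s"],2))
E
python3 go.py 0.5235 -0.110 0.16 4
python3 - <<'E'
from h import *
t=load('pics/top0.npy'); s=load('pics/scene0.npy')
a=cv2.imread('pics/top0.png');b=cv2.imread('pics/scene0.png')
for p,(u0,v0,u1,v1) in((a,(265,165,290,200)),(b,(245,200,275,230))):
    c=p[v0:v1,u0:u1].astype(int); m=(c[:,:,2]>150)&(c[:,:,1]>40)&(c[:,:,1]<140)&(c[:,:,0]<80)
    v,u=np.nonzero(m); print(u0+u.min(),u0+u.max(),v0+v.min(),v0+v.max(),u0+u.mean(),v0+v.mean(),m.sum())
    o=(t if p is a else s)
    for z in(0,.05,.1,.15,.2): print(z,ray(o,u0+u.mean(),v0+v.mean(),z)[:2].round(3))
E
```

```text
shift [ 3.127 -1.781  0.474] turn [-0.003  0.     0.45 ] t 0.1
273 281 179 189 276.48837209302326 184.95348837209303 43
0 [ 0.63  -0.065]
0.05 [ 0.623 -0.064]
0.1 [ 0.616 -0.064]
0.15 [ 0.609 -0.064]
0.2 [ 0.602 -0.064]
256 274 201 225 261.8921568627451 215.55882352941177 102
0 [ 0.654 -0.093]
0.05 [ 0.615 -0.062]
0.1 [ 0.576 -0.03 ]
0.15 [0.536 0.002]
0.2 [0.497 0.033]
```

```bash
python3 - <<'E'
import cv2
b=cv2.imread('pics/scene0.png')
cv2.imwrite('pics/c3.png',cv2.resize(b[40:240,170:370],None,fx=3,fy=3,interpolation=cv2.INTER_CUBIC))
E
```

```text
(no output)
```

View pics/c3.png

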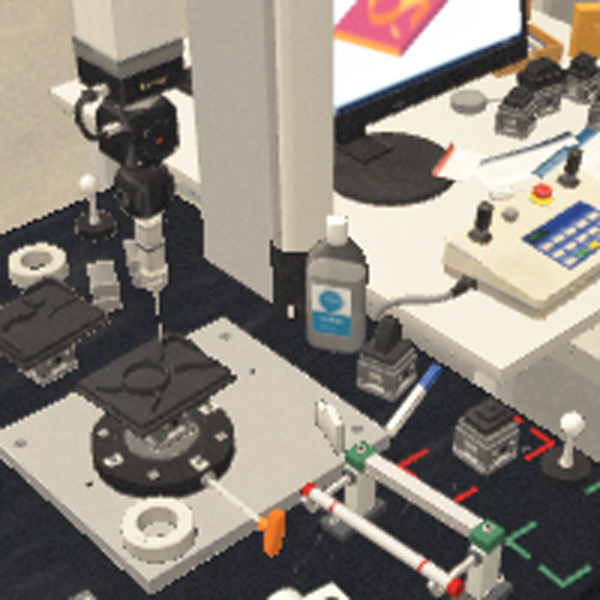

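```bash
python3 -m creep '[[[0.8,-0.45,0],[0,0,0],0],[[0.8,-0.45,0],[0,0,0],0],[[0.8,-0.45,0],[0,0,0],0]]'
python3 -m creep '[[[0.8,-0.45,0],[0,0,0],0],[[0.8,-0.45,0],[0,0,0],0],[[0.8,-0.45,0],[0,0,0],0]]'
python3 -m creep '[[[0.8,-0.45,0],[0,0,0],0],[[0.8,-0.45,0],[0,0,0],0],[[0.8,-0.45,0],[0,0,0],0]]'
python3 -m creep '[[[0.7,-0.43,0.3],[0,0,0.45],0],[[0.7,-0.43,0.3],[0,0,0.45],0],[[0.7,-0.43,0.3],[0,0,0.45],0]]'
python3 go.py 0.5235 -0.110 0.16 4; python3 -c "
from h import *
snap('wrist','pics/w1.png')"
```

```text
time_s: 0.48
tool_pos: [0.2493, -0.4004, 0.2312]
tcp_rot: [-0.0, 0.989, 0.148, 0.0]
contact_force: [-0.3, -0.2, 0.3]
width: 0.0426
grip_force: 0.0
time_s: 0.85
tool_pos: [0.3445, -0.3015, 0.2312]
tcp_rot: [-0.0, 0.989, 0.149, 0.0]
contact_force: [-0.3, -0.3, 0.0]
width: 0.0427
grip_force: 0.0
time_s: 1.23
tool_pos: [0.4398, -0.2026, 0.2309]
tcp_rot: [-0.0, 0.989, 0.148, -0.0]
contact_force: [0.1, 0.2, 0.6]
width: 0.043
grip_force: 0.0
time_s: 1.6
tool_pos: [0.5206, -0.1107, 0.1844]
tcp_rot: [-0.0, 0.999, 0.036, -0.001]
contact_force: [-0.1, -0.5, -0.5]
width: 0.0426
grip_force: 0.0
shift [ 0.02  -0.003  0.163] turn [-0.001  0.005  0.003] t 1.6
```

View pics/w1.png

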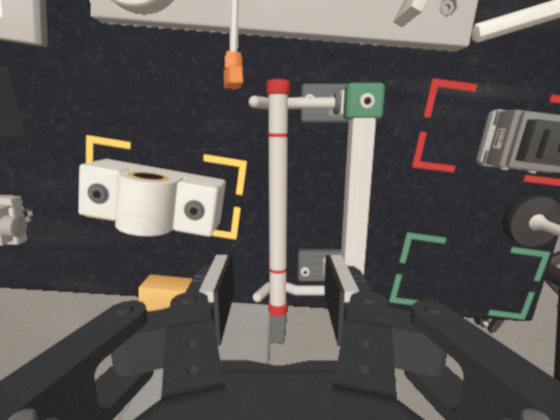

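Wrist view: the bar runs vertically between the fingers, with red ends at about (278,87) and (278,309) and cap screws at (367,100). The block holes are at (97,194) and (193,210), and the green corners are visible on the right. I'll cross-check the positions with this calibrated view.

```bash
python3 - <<'E'
from h import *
im=load('pics/w1.npy')
a,b=ray(im,278,87,.075),ray(im,278,309,.075); d=a-b; print('bar',((a+b)/2).round(4),np.linalg.norm(d),np.degrees(np.arctan2(d[1],d[0])))
a,b=ray(im,97,194,.046),ray(im,193,210,.046); d=a-b; print('block',((a+b)/2).round(4),np.linalg.norm(d),np.degrees(np.arctan2(d[1],d[0])))
print('cap',ray(im,367,100,.093), 'expected',[.5285+.078*np.cos(.07),-.17+.078*np.sin(.07)])
g=np.array([ray(im,u,v,0)[:2] for u,v in((408,237),(551,251),(395,302),(530,316))]); print('field',g.mean(0),np.linalg.norm(g[0]-g[1]),np.linalg.norm(g[0]-g[2]))
E
python3 go.py 0.5230 -0.110 0.053 4
```

```text
bar [ 0.5246 -0.109   0.075 ] 0.1799102249776398 3.9970353885516796
block [0.5146 0.0073 0.046 ] 0.08406291725700227 84.14143606695504
cap [ 0.6085454  -0.16328766  0.093     ] expected [np.float64(0.6063089780197558), np.float64(-0.16454445790767247)]
field [ 0.44254001 -0.32568062] 0.15474111225326068 0.07689350557645717
shift [ 0.019 -0.005  0.877] turn [-0.001  0.005  0.003] t 1.65
```

```bash
python3 -m creep '[[[0.02,0,0.3],[0,0,0],0],[[0.02,0,0.6],[0,0,0],0],[[0.02,-0.01,0.8],[0,0,0],0],[[0.02,-0.01,0.88],[0,0,0],0],[[0.02,-0.01,0.88],[0,0,0],0]]'
python3 -m creep '[[[0,0,0],[0,0,0],1],[[0,0,0],[0,0,0],1],[[0,0,0],[0,0,0],1],[[0,0,0],[0,0,0],1]]'
```

```text
time_s: 2.28
tool_pos: [0.5224, -0.1111, 0.0545]
tcp_rot: [0.0, 0.999, 0.034, -0.0]
contact_force: [-0.2, 1.0, 1.0]
width: 0.0426
grip_force: 0.0
time_s: 2.78
tool_pos: [0.5236, -0.1104, 0.0556]
tcp_rot: [0.001, 0.999, 0.035, 0.001]
contact_force: [-1.8, -2.2, 6.4]
width: 0.012
grip_force: 58.5
```

```bash
python3 -m creep '[[[0,0,-0.1],[0,0,0],1],[[0,0,-0.25],[0,0,0],1],[[0,0,-0.45],[0,0,0],1],[[0,0,-0.65],[0,0,0],1],[[0,0,-0.65],[0,0,0],1]]'
python3 go.py 0.581 0.210 0.15 96.8
```

```text
time_s: 3.4
tool_pos: [0.5242, -0.1102, 0.1547]
tcp_rot: [0.0, 0.999, 0.035, 0.002]
contact_force: [0.2, 0.2, -2.5]
width: 0.0121
grip_force: 58.6
shift [ 0.527 -2.103  0.031] turn [ 0.009 -0.005 -3.239] t 3.4
```

```bash
python3 -m creep '[[[0.04,-0.17,0],[0,0,-0.25],1],[[0.09,-0.35,0],[0,0,-0.54],1],[[0.132,-0.525,0],[0,0,-0.81],1],[[0.132,-0.525,0],[0,0,-0.81],1]]'
python3 -m creep '[[[0.11,-0.145,0],[0,0,-0.27],1],[[0.22,-0.29,0],[0,0,-0.54],1],[[0.328,-0.431,0],[0,0,-0.81],1],[[0.328,-0.431,0],[0,0,-0.81],1]]'
python3 -m creep '[[[0.16,-0.09,0],[0,0,-0.27],1],[[0.31,-0.18,0],[0,0,-0.54],1],[[0.471,-0.266,0],[0,0,-0.81],1],[[0.471,-0.266,0],[0,0,-0.81],1]]'
python3 -m creep '[[[0.18,-0.02,0],[0,0,-0.27],1],[[0.36,-0.04,0],[0,0,-0.54],1],[[0.538,-0.059,0],[0,0,-0.81],1],[[0.538,-0.059,0],[0,0,-0.81],1]]'
python3 go.py 0.581 0.210 0.056 96.8
python3 -c "
from h import *
snap('wrist','pics/w2.png')"
```

```text
time_s: 3.9
tool_pos: [0.5367, -0.0286, 0.1511]
tcp_rot: [-0.0, 0.972, 0.237, -0.001]
contact_force: [-0.3, 0.1, -1.9]
width: 0.012
grip_force: 58.8
time_s: 4.4
tool_pos: [0.5511, 0.0506, 0.1512]
tcp_rot: [-0.0, 0.905, 0.426, -0.0]
contact_force: [-0.4, -1.0, -2.1]
width: 0.0119
grip_force: 58.8
time_s: 4.9
tool_pos: [0.5655, 0.13, 0.1513]
tcp_rot: [-0.0, 0.801, 0.599, -0.0]
contact_force: [-0.2, -1.1, -1.8]
width: 0.012
grip_force: 58.8
time_s: 5.4
tool_pos: [0.5799, 0.2096, 0.1513]
tcp_rot: [-0.0, 0.665, 0.747, -0.0]
contact_force: [0.3, 0.2, -1.3]
width: 0.012
grip_force: 58.8
shift [0.002 0.008 0.636] turn [-0.001  0.001 -0.003] t 5.4
```

View pics/w2.png

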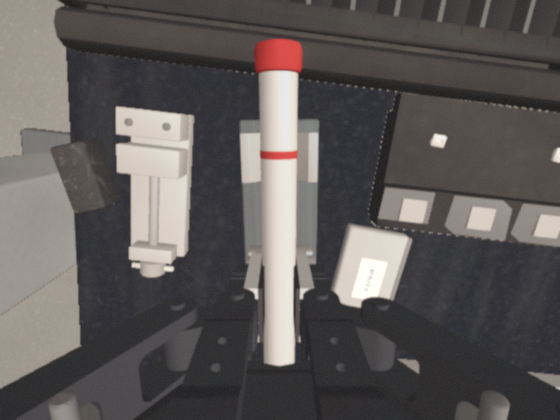

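Wrist view: the bar axis (col ~279) lies over the far vee, whose edges are at cols 241–318, and is parallel to it. Lowering.

```bash
python3 -m creep '[[[0,0.005,0.25],[0,0,0],1],[[0,0.005,0.45],[0,0,0],1],[[0,0.005,0.57],[0,0,0],1],[[0,0.005,0.62],[0,0,0],1],[[0,0.005,0.64],[0,0,0],1]]'
python3 -m creep '[[[0,0,0.007],[0,0,0],1],[[0,0,0.014],[0,0,0],1],[[0,0,0.014],[0,0,0],1]]'
```

```text
time_s: 6.08
tool_pos: [0.5806, 0.2089, 0.0559]
tcp_rot: [0.0, 0.665, 0.747, -0.0]
contact_force: [-0.2, -0.3, -1.7]
width: 0.012
grip_force: 58.8
time_s: 6.45
tool_pos: [0.5809, 0.2099, 0.0543]
tcp_rot: [0.0, 0.664, 0.748, 0.0]
contact_force: [-0.4, -0.5, 0.4]
width: 0.0117
grip_force: 58.9
```

```bash
python3 -m creep '[[[0,0,0.004],[0,0,0],1],[[0,0,0.006],[0,0,0],1],[[0,0,0.006],[0,0,0],0.6],[[0,0,0.006],[0,0,0],0],[[0,0,0.006],[0,0,0],0]]'
python3 -m creep '[[[0,0,-0.15],[0,0,0],0],[[0,0,-0.4],[0,0,0],0],[[0,0,-0.7],[0,0,0],-1],[[0,0,-0.7],[0,0,0],-1]]'
python3 -c "
from h import *
im=snap('wrist','pics/w3.png')"
python3 go.py 0.5179 0.0486 0.14 84
```

```text
time_s: 7.08
tool_pos: [0.5805, 0.2099, 0.0527]
tcp_rot: [-0.0, 0.664, 0.748, -0.0]
contact_force: [-0.2, -0.6, 0.0]
width: 0.0424
grip_force: 0.0
time_s: 7.58
tool_pos: [0.5825, 0.2106, 0.1615]
tcp_rot: [0.001, 0.664, 0.748, 0.003]
contact_force: [0.6, -0.2, -0.4]
width: 0.0767
grip_force: 0.0
shift [-1.019 -0.549  0.126] turn [ 0.006 -0.002  0.447] t 7.62
```

View pics/w3.png

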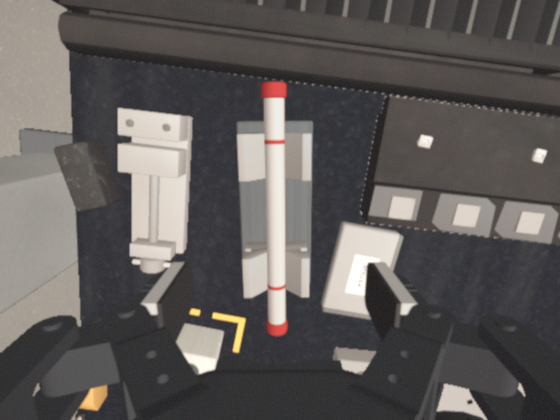

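Bar is seated: it lies centred along both vees with red ends at (273,90) and (277,328). Next is the block's rear lug.

```bash
python3 -m creep '[[[-0.25,-0.13,0],[0,0,0],-0.6],[[-0.5,-0.27,0],[0,0,0],-0.6],[[-0.5,-0.27,0],[0,0,0],-0.6]]'
python3 -m creep '[[[-0.25,-0.13,0],[0,0,0.25],-0.6],[[-0.52,-0.27,0],[0,0,0.447],-0.6],[[-0.52,-0.27,0],[0,0,0.447],-0.6]]'
python3 -c "
from h import *
im=snap('wrist','pics/w4.png')"
python3 go.py 0.5184 0.0478 0.023 84
```

```text
time_s: 8.0
tool_pos: [0.5474, 0.1283, 0.1567]
tcp_rot: [-0.001, 0.665, 0.747, -0.001]
contact_force: [0.4, 0.7, -0.0]
width: 0.0684
grip_force: 0.0
time_s: 8.38
tool_pos: [0.5172, 0.0467, 0.1571]
tcp_rot: [-0.0, 0.744, 0.668, -0.001]
contact_force: [0.9, 0.7, 0.2]
width: 0.0681
grip_force: 0.0
shift [-0.     0.003  0.895] turn [-0.002 -0.001 -0.002] t 8.43
```

View pics/w4.png

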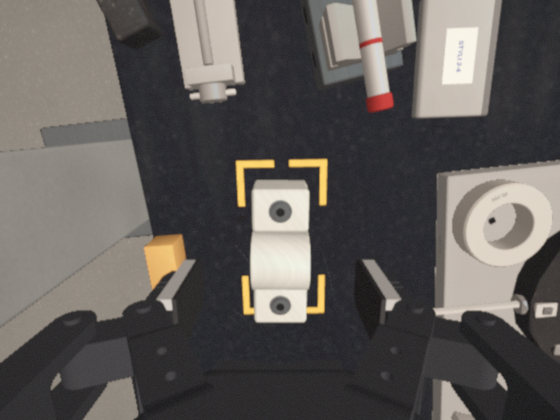

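Wrist view: the block is upright between the fingers with holes at (280,211) (+y lug) and (280,306). A quick metric check follows.

```bash
python3 - <<'E'
from h import *
im=load('pics/w4.npy')
a,b=ray(im,280,211,.046),ray(im,280,306,.046); d=a-b; print('block',((a+b)/2).round(4),'+y lug',a.round(4),np.linalg.norm(d),np.degrees(np.arctan2(d[1],d[0])))
E
```

```text
block [0.5149 0.0055 0.046 ] +y lug [0.5195 0.0479 0.046 ] 0.08523090130621397 83.83543762776856
```

```bash
python3 -m creep '[[[0,0.008,0.35],[0,0,0],-0.6],[[0,0.008,0.65],[0,0,0],-0.6],[[0,0.008,0.82],[0,0,0],-0.6],[[0,0.008,0.895],[0,0,0],-0.6],[[0,0.008,0.895],[0,0,0],-0.6]]'
python3 -m creep '[[[0,0,0],[0,0,0],0],[[0,0,0],[0,0,0],0.4],[[0,0,0],[0,0,0],1],[[0,0,0],[0,0,0],1],[[0,0,0],[0,0,0],1]]'
python3 go.py 0.5266 -0.1316 0.023 94
```

```text
time_s: 9.05
tool_pos: [0.5195, 0.0488, 0.0231]
tcp_rot: [-0.0, 0.743, 0.67, -0.0]
contact_force: [0.2, -0.9, 0.8]
width: 0.0683
grip_force: 0.0
time_s: 9.68
tool_pos: [0.5201, 0.0485, 0.025]
tcp_rot: [0.0, 0.743, 0.669, 0.001]
contact_force: [-2.5, 2.5, 6.2]
width: 0.0447
grip_force: 62.0
shift [-1.19   0.168  0.012] turn [ 0.004 -0.002 -0.348] t 9.68
```

```bash
python3 -m creep '[[[-0.1,0.01,0],[0,0,-0.05],1],[[-0.22,0.03,0],[0,0,-0.12],1],[[-0.36,0.05,0],[0,0,-0.2],1],[[-0.5,0.07,0],[0,0,-0.28],1],[[-0.6,0.08,0],[0,0,-0.35],1]]'
python3 go.py 0.5266 -0.1316 0.023 94
```

```text
time_s: 10.3
tool_pos: [0.5229, -0.0422, 0.025]
tcp_rot: [-0.0, 0.681, 0.732, 0.002]
contact_force: [-0.1, 8.0, 4.8]
width: 0.0449
grip_force: 62.1
shift [-0.596 -0.019  0.012] turn [ 0.005 -0.005  0.004] t 10.3
```

```bash
python3 -m creep '[[[-0.15,-0.005,0],[0,0,0],1],[[-0.3,-0.01,0],[0,0,0],1],[[-0.45,-0.015,0],[0,0,0],1],[[-0.55,-0.018,0],[0,0,0],1],[[-0.59,-0.018,0],[0,0,0],1]]'
python3 -m creep '[[[0,0,0],[0,0,0],1]]'
python3 -c "
from h import *
im=snap('top','pics/t2.png'); p=cv2.imread('pics/t2.png'); cv2.imwrite('pics/t2c.png',cv2.resize(p[170:290,230:420],None,fx=4,fy=4,interpolation=cv2.INTER_CUBIC))"
python3 go.py 0.5266 -0.1316 0.023 94
```

```text
time_s: 10.92
tool_pos: [0.5264, -0.1307, 0.0249]
tcp_rot: [0.0, 0.682, 0.732, 0.002]
contact_force: [0.2, 9.2, 7.2]
width: 0.045
grip_force: 62.2
time_s: 11.05
tool_pos: [0.5264, -0.1312, 0.025]
tcp_rot: [0.001, 0.682, 0.731, 0.001]
contact_force: [-0.3, 0.7, 4.5]
width: 0.0449
grip_force: 61.9
shift [-0.002  0.001  0.013] turn [0.005 0.    0.001] t 11.1
```

View pics/t2c.png

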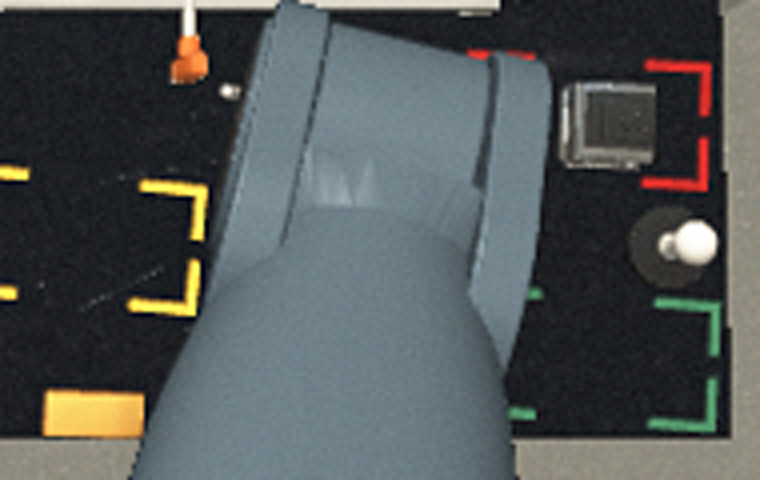

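The arm hides the block in this view, so I'll go by the measured tool pose: front lug is 84 mm further along -y at (0.532,-0.215). Release, hop over the gate, regrip.

```bash
python3 -m creep '[[[0,0,0],[0,0,0],0.2],[[0,0,0],[0,0,0],-0.2],[[0,0,0],[0,0,0],-0.5],[[0,0,0],[0,0,0],-0.5],[[0,0,-0.1],[0,0,0],-0.5]]'
python3 -m creep '[[[0,0,-0.2],[0,0,0],-0.5],[[0,0,-0.5],[0,0,0],-0.5],[[0,0,-0.8],[0,0,0],-0.5],[[0,0,-0.8],[0,0,0],-0.5]]'
python3 -m creep '[[[-0.25,0,0],[0,0,0],-0.5],[[-0.5,0,0],[0,0,0],-0.5],[[-0.56,0,0],[0,0,0],-0.5],[[-0.56,0,0],[0,0,0],-0.5]]'
python3 -c "
from h import *
im=snap('wrist','pics/w5.png')
b=ray(im,280,305,.0)
P=[[.5323,-.215,.046],[.5264,-.1312,.046]]; print('expected lug px',proj(im,P).round(1))
c=cv2.cvtColor(im['pixels'],cv2.COLOR_RGB2GRAY)
for ex in proj(im,P):
    u,v=int(ex[0]),int(ex[1])
    if 25<v<395:
        w=c[v-24:v+24,u-24:u+24]; m=(w<90); vv,uu=np.nonzero(m); print(u,v,len(uu), uu.mean()+u-24 if len(uu) else 0, vv.mean()+v-24 if len(uu) else 0)
for n in (0,): 
    g=im['pixels'].astype(int); m=(g[:,:,1]>g[:,:,0]+30)&(g[:,:,1]>g[:,:,2]+10)&(g[:,:,1]>70); nb,l,st,ce=cv2.connectedComponentsWithStats(m.astype('uint8')); print([(st[i][:5].tolist(),ce[i].round(1).tolist()) for i in range(1,nb) if st[i][4]>40])
"
python3 go.py 0.5323 -0.2150 0.023 94
```

```text
time_s: 11.72
tool_pos: [0.5247, -0.1309, 0.0382]
tcp_rot: [-0.001, 0.682, 0.732, -0.001]
contact_force: [-0.2, 0.5, 0.8]
width: 0.0639
grip_force: 0.0
time_s: 12.22
tool_pos: [0.5277, -0.1316, 0.163]
tcp_rot: [0.003, 0.682, 0.732, 0.002]
contact_force: [-0.2, 0.9, -0.1]
width: 0.0641
grip_force: 0.0
time_s: 12.72
tool_pos: [0.531, -0.2149, 0.1581]
tcp_rot: [-0.001, 0.682, 0.731, -0.0]
contact_force: [-0.0, -0.1, 0.6]
width: 0.0639
grip_force: 0.0
expected lug px [[278.5 212.5]
 [278.3 102.1]]
278 212 93 275.26881720430106 221.74193548387098
278 102 76 280.0526315789474 103.5
[([140, 139, 42, 40, 1121], [159.2, 158.2]), ([384, 139, 38, 40, 1082], [402.7, 158.4]), ([145, 218, 37, 41, 452], [155.8, 231.7]), ([196, 225, 36, 44, 441], [219.6, 240.1]), ([201, 331, 20, 34, 245], [213.6, 350.3])]
shift [-0.006  0.009  0.901] turn [-0.002 -0.002  0.001] t 12.78
```

```bash
python3 - <<'E'
from h import *
im=load('pics/w5.npy'); p=cv2.imread('pics/w5.png'); c=cv2.cvtColor(p,cv2.COLOR_BGR2GRAY)
m=(c[85:260,240:320]<80).astype('uint8'); nb,l,st,ce=cv2.connectedComponentsWithStats(m)
for i in range(1,nb):
    if 20<st[i][4]<3000: print((st[i]+[240,85,0,0,0]).tolist(),(ce[i]+[240,85]).round(1),ray(im,*(ce[i]+[240,85]),.046)[:2].round(4))
print(''.join('#' if x>150 else '+' if x>80 else '.' for x in c[212,200:360]))
a,b=ray(im,159.2,158.2,.092),ray(im,402.7,158.4,.092);d=b-a;print('gate',((a+b)/2).round(4),np.linalg.norm(d),np.degrees(np.arctan2(d[1],d[0])))
E
```

```text
[240, 85, 10, 60, 517] [243.9 113.4] [ 0.5015 -0.1408]
[311, 85, 9, 60, 451] [315.7 114.9] [ 0.5548 -0.1382]
[276, 99, 9, 10, 63] [280.1 103.4] [ 0.5278 -0.132 ]
[240, 173, 62, 87, 2056] [262.4 235.6] [ 0.5205 -0.2355]
[308, 173, 12, 56, 576] [314.2 202.6] [ 0.5601 -0.2049]
[274, 211, 9, 8, 50] [278.2 214.8] [ 0.5322 -0.217 ]
[305, 235, 15, 25, 322] [313.  247.7] [ 0.5628 -0.2431]
..................................................+#################++++++++......++++++++#################+....................................................
gate [ 0.5306 -0.1674  0.092 ] 0.15343394325033768 3.8830543413639798
```

Block confirmed at front lug (0.532,-0.216), aligned and centred in the gate. Descend and grip.

```bash
python3 -m creep '[[[-0.01,0.006,0.35],[0,0,0],-0.5],[[-0.01,0.006,0.65],[0,0,0],-0.5],[[-0.01,0.006,0.82],[0,0,0],-0.5],[[-0.01,0.006,0.9],[0,0,0],-0.5],[[-0.01,0.006,0.9],[0,0,0],-0.5]]'
python3 -m creep '[[[0,0,0],[0,0,0],0],[[0,0,0],[0,0,0],0.4],[[0,0,0],[0,0,0],1],[[0,0,0],[0,0,0],1],[[0,0,0],[0,0,0],1]]'
python3 go.py 0.537 -0.289 0.023 94
```

```text
time_s: 13.4
tool_pos: [0.5323, -0.2155, 0.0234]
tcp_rot: [-0.001, 0.681, 0.732, -0.0]
contact_force: [0.3, 0.3, 0.2]
width: 0.0639
grip_force: 0.0
time_s: 14.02
tool_pos: [0.533, -0.2164, 0.0251]
tcp_rot: [0.001, 0.682, 0.732, 0.0]
contact_force: [-1.6, 1.3, 5.0]
width: 0.045
grip_force: 63.2
shift [-0.484 -0.008  0.014] turn [0.003 0.001 0.002] t 14.03
```

```bash
python3 -m creep '[[[-0.1,-0.02,0],[0,0,0],1],[[-0.23,-0.06,0],[0,0,0],1],[[-0.37,-0.1,0],[0,0,0],1],[[-0.5,-0.14,0],[0,0,0],1],[[-0.6,-0.167,0],[0,0,0],1]]'
python3 -m creep '[[[0,0,0],[0,0,0],1],[[0,-0.1,0],[0,0,0],1],[[-0.005,-0.22,0],[0,0,0],1],[[-0.01,-0.36,0],[0,0,0],1],[[-0.013,-0.487,0],[0,0,0],1]]'
python3 -m creep '[[[0,0,0],[0,0,0],1]]'
python3 go.py 0.4387 -0.366 0.023 86.2
```

```text
time_s: 14.65
tool_pos: [0.5147, -0.3075, 0.025]
tcp_rot: [0.0, 0.682, 0.732, 0.002]
contact_force: [1.7, 8.5, 5.9]
width: 0.0447
grip_force: 63.2
time_s: 15.28
tool_pos: [0.4431, -0.3157, 0.0251]
tcp_rot: [0.003, 0.682, 0.732, 0.001]
contact_force: [6.9, 1.2, 2.8]
width: 0.0449
grip_force: 63.0
time_s: 15.4
tool_pos: [0.4406, -0.3157, 0.025]
tcp_rot: [0.001, 0.682, 0.731, -0.0]
contact_force: [-6.0, -2.0, 11.4]
width: 0.0448
grip_force: 64.2
shift [-0.333 -0.036  0.014] turn [0.002 0.004 0.271] t 15.4
```

```bash
python3 -m creep '[[[-0.07,-0.007,0],[0,0,0.05],1],[[-0.15,-0.015,0],[0,0,0.12],1],[[-0.23,-0.024,0],[0,0,0.19],1],[[-0.3,-0.032,0],[0,0,0.25],1],[[-0.333,-0.036,0],[0,0,0.271],1]]'
python3 -m creep '[[[0,0,0],[0,0,0],1],[[0,0,0],[0,0,0],0.2],[[0,0,0],[0,0,0],-0.2],[[0,0,0],[0,0,0],-0.3],[[0,0,0],[0,0,0],-0.3]]'
python3 -m creep '[[[0,0,-0.15],[0,0,0],-0.3],[[0,0,-0.45],[0,0,0],-0.3],[[0,0,-0.85],[0,0,0],-0.3],[[0,0,-0.85],[0,0,0],-0.3],[[0,0,-0.85],[0,0,0],-0.3]]'
python3 -c "
from h import *
im=snap('wrist','pics/w6.png')
C=np.array([.4415,-.324]);a=np.radians(86.2);P=[[*(C+s*.042*np.array([np.cos(a),np.sin(a)])),.046] for s in(1,-1)]; print('expected hole px',proj(im,P).round(1))
p=cv2.cvtColor(im['pixels'],cv2.COLOR_RGB2GRAY)
nb,l,st,ce=cv2.connectedComponentsWithStats((p<80).astype('uint8'))
for i in range(1,nb):
    if 25<st[i][4]<160 and 240<ce[i][0]<330: print('hole?',st[i].tolist(),ce[i].round(1),ray(im,*ce[i],.046)[:2].round(4))
g=im['pixels'].astype(int); m=(g[:,:,1]>g[:,:,0]+30)&(g[:,:,1]>g[:,:,2]+10)&(g[:,:,1]>70); nb,l,st,ce=cv2.connectedComponentsWithStats(m.astype('uint8'))
for i in range(1,nb):
    if st[i][4]>80: print('green',st[i].tolist(),ce[i].round(1),ray(im,*ce[i],0)[:2].round(4))
"
```

```text
time_s: 16.02
tool_pos: [0.4403, -0.3636, 0.025]
tcp_rot: [-0.0, 0.73, 0.684, 0.002]
contact_force: [1.9, 12.7, 15.2]
width: 0.0447
grip_force: 64.7
time_s: 16.65
tool_pos: [0.4392, -0.3652, 0.0235]
tcp_rot: [-0.0, 0.73, 0.684, -0.0]
contact_force: [0.6, -0.8, 0.2]
width: 0.0557
grip_force: 0.0
time_s: 17.27
tool_pos: [0.4391, -0.3651, 0.1508]
tcp_rot: [-0.0, 0.73, 0.684, 0.0]
contact_force: [-0.8, 0.5, -0.4]
width: 0.0553
grip_force: 0.0
expected hole px [[276.4 102.6]
 [276.5 215.8]]
hole? [275, 94, 9, 10, 71] [279.2  98.8] [ 0.4464 -0.2797]
hole? [276, 210, 9, 9, 58] [279.7 213.7] [ 0.4413 -0.3644]
green [229, 56, 42, 55, 723] [241.5  73.1] [ 0.417  -0.2543]
green [288, 56, 41, 55, 679] [316.1  74.1] [ 0.4786 -0.2591]
green [233, 193, 38, 45, 413] [241.3 220.9] [ 0.4045 -0.3815]
green [286, 194, 38, 44, 401] [314.2 221.2] [ 0.4723 -0.3862]
```

```bash
python3 -m creep '[[[0.3,-0.3,-0.2],[0,0,0],-0.3],[[0.7,-0.6,-0.4],[0,0,0],-0.3],[[0.9,-0.9,-0.4],[0,0,0],-0.3],[[0.9,-0.9,-0.4],[0,0,0],-0.3]]'
python3 - <<'E'
from h import *
im=load('pics/w6.npy'); a,b=ray(im,279,55.5,0),ray(im,278.5,237.5,0); d=a-b; print('field from wrist',((a+b)/2)[:2].round(4),np.linalg.norm(d),np.degrees(np.arctan2(d[1],d[0])),'block',(.4439,-.3221), 'ang',np.degrees(np.arctan2(.0847,.0051)))
print(r.get_state()['tool_pos'])
for n in('top','scene'):
    i=snap(n,f'pics/{n}9.png'); 
    o=cv2.imread(f'pics/{n}0.png').astype(int); c=cv2.imread(f'pics/{n}9.png').astype(int)
    m=(abs(o-c).max(2)>50).astype('uint8'); nb,l,st,ce=cv2.connectedComponentsWithStats(cv2.morphologyEx(m,cv2.MORPH_CLOSE,np.ones((3,3)))); print(n,[s[:5].tolist() for s in st[1:] if s[4]>25])
i=load('pics/top9.npy'); p=cv2.imread('pics/top9.png').max(2)
C=np.array([.443,-.3225]);y=np.array([.0625,.998])
print('top expected holes',proj(i,[[*(C+s*.042*y),.046] for s in(1,-1)]).round(1))
nb,l,st,ce=cv2.connectedComponentsWithStats((p[238:282,340:415]>150).astype('uint8'))
print([( (s+[340,238,0,0,0]).tolist(),(k+[340,238]).round(1)) for s,k in zip(st[1:],ce[1:]) if s[4]>15])
E
```

```text
time_s: 17.82
tool_pos: [0.3105, -0.2193, 0.2104]
tcp_rot: [-0.001, 0.73, 0.684, -0.0]
contact_force: [0.5, -0.2, 0.9]
width: 0.0555
grip_force: 0.0
field from wrist [ 0.4434 -0.3215] 0.15743916161643068 86.06693696870234 block (0.4439, -0.3221) ang 86.55423727023633
[ 0.31049356 -0.21925805  0.21039775]
top [[290, 186, 12, 80, 509], [122, 193, 81, 17, 476], [223, 218, 51, 24, 980], [355, 248, 53, 23, 1054], [346, 300, 168, 120, 7225], [191, 377, 79, 41, 1768], [170, 398, 18, 22, 154], [526, 402, 13, 10, 35]]
scene [[346, 0, 100, 315, 6318], [532, 0, 15, 36, 46], [463, 22, 24, 39, 239], [477, 45, 83, 138, 3664], [375, 134, 74, 200, 1324], [517, 136, 40, 49, 479], [270, 201, 55, 38, 320], [443, 231, 51, 43, 804], [244, 234, 47, 41, 1141], [154, 244, 63, 52, 403], [412, 265, 65, 104, 1761], [497, 310, 36, 38, 369], [342, 336, 52, 75, 2129], [528, 358, 7, 24, 48], [395, 372, 30, 30, 368], [475, 376, 53, 44, 970]]
top expected holes [[365.4 257.8]
 [399.9 260. ]]
[([349, 242, 10, 11, 23], array([351.1, 245. ])), ([356, 246, 53, 24, 919], array([381.9, 259. ])), ([348, 261, 8, 12, 21], array([349.4, 267.9])), ([393, 271, 15, 6, 21], array([401.4, 275.1]))]
```

Block is centred in the green field to within 1 mm. Apart from the arm itself, only the bar and the block have changed in the pictures, so I'm handing in.

```bash
python3 -c "
from cell import r
print(r.close_job())"
```

```text
the job is handed in; nothing more can be done
None
```

The job is handed in at about 18 s on the clock: the no-go bar is lying in the vee blocks, and the bearing block was slid under the go bar and stands lengthwise inside the green marks, within about 1 mm of centre, with no other loose item seen to have moved.

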